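Switch off the coin tester and open its sprung lid

ROBOT

A 7-joint arm with a two-finger parallel gripper is mounted at the origin on the work surface. World frame = base frame: x ahead of the robot, y to its left, z up, the work surface at z = 0. Lengths are in m, angles in degrees, forces in N, time in s.
With the tool pointing down it reaches from about 0.425 to 0.875 m from the base axis. Payload 4.7 kg.
Tool frame: the origin (TCP) lies at the very end of the fingers, on their centre line; the grasp point (between the pads) lies 19 mm behind it; z points along the fingers, y is the direction in which the jaws open and shut (so a half turn about z gives the same grasp; the last joint's range is limited). The gripper opens to 87 mm and grips with 3 to 60 N. Pads are 19 mm wide; open, the fingers measure 117 mm over their backs; the gripper's body (75 mm by 190 mm) begins 51 mm behind the grasp point.
Start: joints at [-64.452, 18.392, -4.016, 83.108, 1.295, 78.541, -3.26], TCP at [0.272, 0.59, 0.223] pointing down, gripper open.
Joint ranges: [-163.93, 163.93], [-17.29, 119.83], [-79.2, 71.16], [3.27, 140.29], [-89.18, 269.18], [5.43, 117.66], [-154.24, 154.24]. Speed limits (degrees/s): [147.25, 147.25, 180, 180, 180, 180, 180].

INTERFACE

Orientations are given as [roll, pitch, yaw] about the fixed x, y, z axes, in that order (R = Rz(yaw) Ry(pitch) Rx(roll)).
In Python, from cell import env gives the robot as it stands.
- The arm moves only by the tool servo_tool, never from a script. Its argument "increments" is a list that holds one entry, the list of rows, each a list of 7 numbers: the shift along the tool's x, y, z in m, then the turn, a rotation vector about the tool's x, y, z in degrees, then the opening, from -1 (shut) to 1 (fully open). In form: [[[dx, dy, dz, rx, ry, rz, fingers], ...]]. A call has 1 to 20 rows; each row is the pose to reach, as a shift and turn from the pose commanded when the call began, along the tool's axes at that moment; what a row does not reach only later rows make up. A row lasts 1/10 s, in which the tool goes at most 50 mm and 8.59 degrees, less where a joint would pass 70% of its speed; a pose out of reach is approached as far as the arm can. A call with a gripper value outside its range is refused whole. The fingers move at their own pace and stop on an object; "squeeze" is the grip in N (left out, the last holds). Time passes only in rows, so rows that repeat a pose let the fingers close. It gives the time, the measured TCP pose, the force and the opening at its end, in the units of the state.
- env.get_obs(): the state, without advancing time (a new reading comes with each control period).
- env.read_camera(name): name is "side" or "top"; returns a dict with "frame" (384x512x3 uint8, blue, green, red), "intrinsics" (3x3 intrinsics, pixels), "rvec" (rotation vector, rad) and "tvec" (3), from world to camera coordinates, as OpenCV has them. Camera axes: x right, y down, z forward; pixel columns grow to the right and rows downward; lengths in m; the calibration is good to about 2 mm. A picture is of the moment at which its call begins. There is no depth.
- env.sign_off(): hands the job in, once; it reports no verdict.
The state is a dict: "time_s": time; "qpos": joint angles; "joint_velocities": joint speeds; "effort": joint torques, N m; "tool_pos": TCP position; "tool_rot": TCP orientation; "force": force on the tool from outside, world axes, zero at the start; "wrist_torque": the same for the moment, N m; "grip_width": finger opening in m.
Only numpy, scipy, OpenCV 4.12 (cv2) and the standard library are available. Lean on these libraries where they do the work, as an engineer would, in place of code of your own. Each camera call takes 0.05 s, during which the arm holds its last target.

TASK

Open up the cream coin tester so that the coin tube inside can be got at: first switch it off by pressing down the raised rear end of its black rocker switch, then press the red release tab so that the sprung lid pops up, and push the lid right back until it stands fully open against its stop. Do it all with the tips or the outside of the fingers: pinch nothing, pick nothing up, force nothing, and leave the coin tube and the other things on the bench where they are.

Things in the scene. Friction and masses are not known exactly. Their poses are not given: they have to be found in the camera images.
- tester: Cream bakelite coin tester, 190 mm deep, 200 wide, 95 high, fixed. Origin on the bench, mid-width, 100 mm behind its front face; x points from front (robot side) to back, y left, z up. In its frame (mm): front ledge 66 high from x -100 to -50, under the red tab; lid from x -57 to its hinge at +55, y -89 to +29, top 103 high; switch panel 95 high at y +30 to +100; chamber floor 45 high
- rocker (a joint): Black V-topped rocker switch in the switch panel, 40 mm long (tester x), 22 wide, pivot at tester x -16, y +65, z +101 mm. 0 = on (front half level, rear half slopes up 0.4 rad, its end 8 mm proud); 0.4 = off (rear half pressed level at z 101 mm). Takes about 3 N at its end, stays where it is left
- rocker_raised_end (a point): On top of the rocker's rear half, 17 mm from its pivot, where to press straight down; moves with the rocker. When on it is about 108 mm above the bench; pressed home it has gone down 7 mm
- release_tab (a joint): Red ribbed release tab that sticks out in front of the lid (pad 44 mm wide, 32 long, 6 thick). Turns about a pivot across the tester, 25 mm behind and 2 mm below the pad point. 0 = up (latched), 0.40 = fully down (pad point about 10 mm down); a spring returns it. The lid comes free at 0.12 to 0.16 (3 to 4 mm down); needs 3 to 6 N
- tab_pad (a point): Point on top of the red tab, near the middle of its pad, where to press straight down: tester x = -81, y = 0, z = +90 mm when up. It lies 24 mm in front of the lid's lip; keep the finger forward of the lip so that the lid can rise past it
- lid (a joint): Cream lid, 118 mm wide, 8 thick, 0.13 kg, hinged along its back edge, opening up and back. 0 = shut; the tab lets a plunger lift it in 0.4 to 0.8 s to about 0.94 rad, where it rests; 1.57 = upright; 1.92 = at its stop. Under 2 N at the front edge moves it. Let go before it is well past upright it sinks back there; past that it falls slowly to the stop and stays
- lid_front_lip (a point): Point on the lid's front edge, 15 mm right of its middle, on the axis of a rounded lip (9 mm diameter, 106 long along y), 108 mm from the hinge axis. Moves and turns with the lid (x to the hinge, z out of its top): 99 mm high when shut, about 186 popped up. Push here: a steel catch (14 mm wide, 36 deep) hangs under the lid just behind the lip, 45 mm left of this point
- lid_hinge (a point): Middle of the lid's hinge axis: tester x = +55, y = -30, z = +99 mm. The axis runs along the tester's y
- coin_tube: Brass coin tube standing in the chamber under the lid, 23 mm diameter, 34 mm high; origin at the centre of its foot. To be left standing there
- spring_case: Round steel mainspring case, 66 mm diameter, 37 mm high with its brass spindle, loose beside the tester; origin under its centre
- coin_slide: Brass coin slide, 95 x 34 x 12 mm with a black grip 18 mm high at one end, loose beside the tester; origin under its centre, x along its length
- window_frame: Orange plastic window frame, 86 x 110 x 10 mm, loose, lying flat; origin under its centre
- screwdriver: Screwdriver, 190 mm long, loose, lying along its x; origin under its middle
- screw_jar: Small jar of screws with a grey cap, 56 mm diameter, 60 mm high, loose; origin under its centre
- token_tray: Grey plastic tray of test tokens in three rows, 120 x 170 x 30 mm, loose; origin under its centre

How it is judged (in metres and radians):
On the way, in this order (a step that is already met when the one before it is completed fails the run):
1. the rocker switch is pressed to off while the lid is still shut (value of joint rocker above 0.32 rad and value of joint lid below 0.08 rad), for 0.1 s.
2. the release tab is pressed and the lid springs up (value of joint release_tab above 0.06 rad and value of joint lid above 0.09 rad and value of joint rocker above 0.32 rad).
At the end, for the whole second after the job is handed in: The rocker is off (above 0.32 of 0.40 rad), the tab is back up (below 0.05 rad), and the lid stands still against its stop (above 1.80 of 1.92 rad) (value of joint rocker above 0.32 rad and value of joint release_tab below 0.05 rad and value of joint lid above 1.8 rad and velocity of joint lid between -0.1 and 0.1 rad/s); the robot touches nothing.
It fails at once if the coin tube is moved (more than 8 mm) or lifted (distance of coin_tube from where it was at the start of the episode above 0.008 m).
It fails at once if another thing on the bench is lifted, carried or pushed away (more than 12 mm) (distance of any of spring_case, coin_slide, window_frame, screwdriver, screw_jar, token_tray from where it was at the start of the episode above 0.012 m).
It fails at once if the tester is struck or forced (a contact force over 120 N) (contact force between any of the fingers, the arm and tester above 120 N).
It fails at once if the lid is taken between the fingers instead of being pushed (x of the grasp point in the frame of lid_front_lip between -0.004 and 0.04 m and y of the grasp point in the frame of lid_front_lip between -0.05 and 0.08 m and z of the grasp point in the frame of lid_front_lip between -0.006 and 0.006 m).
It also fails if it takes over 54 s, if anything falls off the work surface, if the arm or the gripper's body presses on something with over 40 N, if the wrist force passes 120 N, or if a joint passes its speed limit or range.

## Working session

There is one attempt and no reset: what is moved stays moved. The work goes in short steps, Python scripts to look and compute and a tool call to move; the robot and the scene stay as the last step left them, time stands still between calls to the robot, and variables do not carry over. Pictures are saved under pics/ and viewed, and the job is handed in when it is done.

Besides the shell and the picture viewer there is one more tool, called after "Emit:" in YAML: its name, and indented under it one key for each argument. servo_tool: Moves the arm, as the interface text tells. Its arguments: {"type":"object","properties":{"increments":{"type":"array","items":{"type":"array","items":{"type":"array","items":{"type":"number"}}}},"squeeze":{"type":"number"}},"required":["increments"]}

```bash
mkdir -p pics; ls; cat > h.py <<'E'
from cell import env
import cv2, numpy as np, pickle
def snap(n,f):
    c=env.read_camera(n); cv2.imwrite(f'pics/{f}.png',c['frame']); pickle.dump(c,open(f'pics/{f}.pkl','wb')); return c
def ray(c,uv):
    R,_=cv2.Rodrigues(np.array(c['rvec'],float)); t=np.array(c['tvec'],float).reshape(3)
    p=cv2.undistortPoints(np.array([[uv]],float),np.array(c['intrinsics'],float),None)[0,0]
    return -R.T@t, R.T@np.array([p[0],p[1],1.])
def onz(c,uv,z):
    o,d=ray(c,uv); return o+d*(z-o[2])/d[2]
def proj(c,P):
    return cv2.projectPoints(np.array(P,float).reshape(-1,1,3),np.array(c['rvec'],float),np.array(c['tvec'],float),np.array(c['intrinsics'],float),None)[0].reshape(-1,2)
E
python3 - <<'E'
from h import *
for n in('top','side'):
    c=snap(n,n+'0'); o,d=ray(c,(256,192)); print(n,o,d,c['intrinsics'])
    cv2.imwrite(f'pics/{n}0b.png',cv2.resize(c['frame'],(800,600),interpolation=cv2.INTER_CUBIC))
print(env.get_obs())
E
```

```text
pics
top [ 0.2642682  -0.00597703  1.43765168] [ 0.17419812 -0.00974363 -0.98490949] [[476.35108002   0.         251.98917938]
 [  0.         476.35108002 182.2873994 ]
 [  0.           0.           1.        ]]
side [-0.09190951 -0.65395125  0.93818175] [ 0.48921457  0.52955668 -0.69313439] [[419.28986455   0.         255.91399632]
 [  0.         419.28986455 186.12390888]
 [  0.           0.           1.        ]]
{'time_s': 0.1, 'qpos': array([-64.45415641,  18.43505248,  -4.01685185,  83.16627764,
         1.29620342,  78.54230253,  -3.26023232]), 'joint_velocities': array([-0.03732942, -0.10286274, -0.00190013, -0.09373465, -0.07875366,
        0.04224586,  0.10083553]), 'effort': array([-5.79069510e-04, -4.92570734e+01, -4.06115586e-01, -3.13398778e+01,
       -6.43674214e-02,  3.95109330e-02,  6.98231770e-05]), 'tool_pos': array([0.27183824, 0.58988599, 0.22158269]), 'tool_rot': array([-1.79901672e+02,  6.21479526e-03,  1.55264981e+02]), 'force': array([0.16534964, 0.2832549 , 0.3551407 ]), 'wrist_torque': array([ 3.52986996e-02,  7.45555364e-05, -4.17621190e-03]), 'grip_width': 0.08719933523524695}
```

View pics/top0b.png

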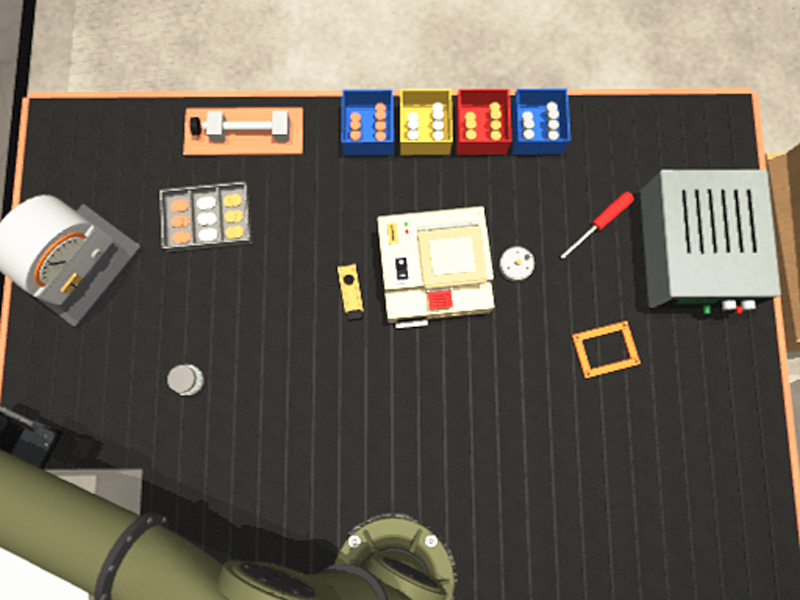

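View pics/side0b.png

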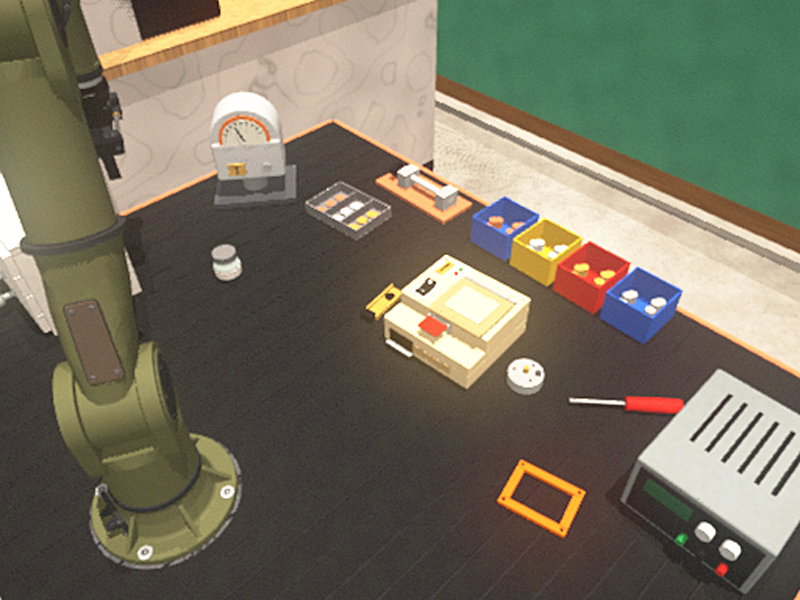

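The top view shows the tester at about (437,265) in the 800 px picture. The red tab is at (440,299) and the black rocker at (402,268). Next I zoom in and measure.

```bash
python3 - <<'E'
from h import *
T=pickle.load(open('pics/top0.pkl','rb'));S=pickle.load(open('pics/side0.pkl','rb'))
for c,n,(u0,v0,u1,v1) in((T,'t',(210,125,350,215)),(S,'s',(225,155,350,255))):
    cr=c['frame'][v0:v1,u0:u1]; cv2.imwrite(f'pics/z{n}.png',cv2.resize(cr,None,fx=5.5,fy=5.5,interpolation=cv2.INTER_CUBIC))
    hsv=cv2.cvtColor(cr,cv2.COLOR_BGR2HSV)
    m=((hsv[...,0]<6)|(hsv[...,0]>174))&(hsv[...,1]>150)&(hsv[...,2]>90)
    k,l,st,ce=cv2.connectedComponentsWithStats(m.astype(np.uint8))
    for i in range(1,k):
        if st[i,4]>25: print(n,'red',st[i],ce[i]+[u0,v0]); 
        if st[i,4]>25:
            r=cv2.minAreaRect(np.argwhere(l==i)[:,::-1].astype(np.float32)); print(r, onz(c,ce[i]+[u0,v0],.09))
    m=(hsv[...,2]<60)
    k,l,st,ce=cv2.connectedComponentsWithStats(m.astype(np.uint8))
    for i in range(1,k):
        if 25<st[i,4]<400: print(n,'blk',st[i],ce[i]+[u0,v0],onz(c,ce[i]+[u0,v0],.104))
E
```

```text
t red [ 64  61  15  12 157] [281.21656051 191.31847134]
((71.0, 66.5), (11.0, 14.0), 90.0) [ 0.50411931 -0.09177904  0.09      ]
t blk [ 57   0  15  10 133] [273.45864662 129.32330827] [ 0.68551106 -0.07169075  0.104     ]
t blk [ 73   0  15   9 116] [289.3362069  128.63793103] [ 0.68728237 -0.11807284  0.104     ]
t blk [137   0   3  60 119] [348.35294118 148.11764706] [ 0.62732532 -0.28764571  0.104     ]
t blk [44 40  6 10 32] [256.5     169.78125] [ 0.56485795 -0.02115247  0.104     ]
t blk [10 51  6  6 26] [222.69230769 178.5       ] [0.53997495 0.07570831 0.104     ]
t blk [  9  69  14  21 188] [225.21276596 207.29787234] [0.45686583 0.06816311 0.104     ]
t blk [44 78 18  3 27] [262.44444444 204.14814815] [ 0.46513847 -0.03710283  0.104     ]
s red [43 47 16 13 71] [274.67605634 208.36619718]
((50.750003814697266, 54.25), (12.727920532226562, 9.192387580871582), 45.0) [ 0.4985572  -0.09048163  0.09      ]
```

View pics/zt.png

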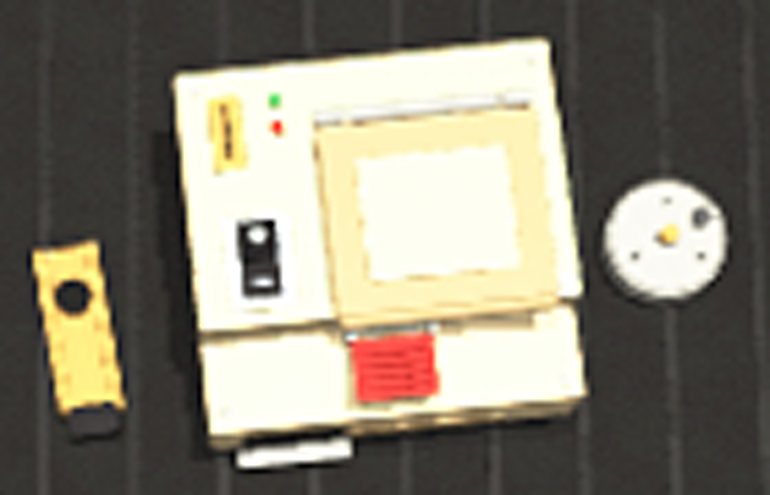

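View pics/zs.png

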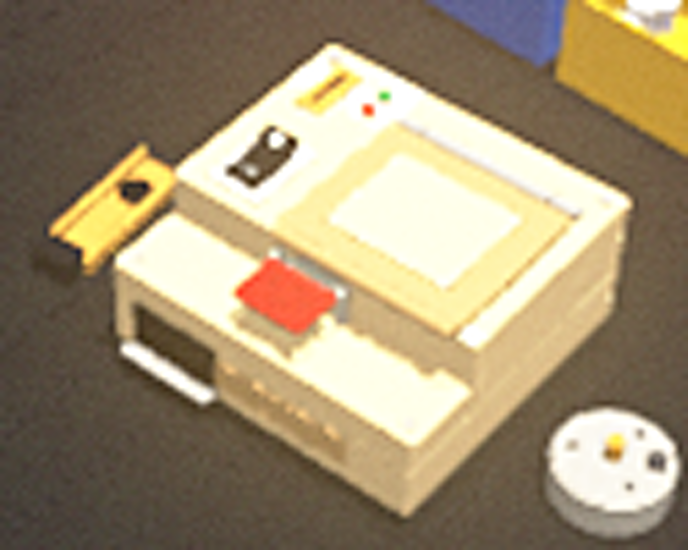

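Both views show the four outer top corners, the tab and the rocker clearly. I'll solve for the tester's x, y and yaw from those corners.

```bash
cat > fit.py <<'E'
from h import *
from scipy.optimize import least_squares
T=pickle.load(open('pics/top0.pkl','rb'));S=pickle.load(open('pics/side0.pkl','rb'))
def un(U,o): return [o[0]+(U[0]+.5)/5.5-.5,o[1]+(U[1]+.5)/5.5-.5]
L=[('t',(177,74),(90,100,95)),('t',(549,40),(90,-100,95)),('t',(208,440),(-100,100,66)),('t',(585,402),(-100,-100,66)),
('s',(335,43),(90,100,95)),('s',(630,205),(90,-100,95)),('s',(117,262),(-100,100,66)),('s',(408,445),(-100,-100,66))]
X=[('t',(395,368),(-81,0,90)),('t',(259,258),(-16,65,103)),('s',(288,295),(-81,0,90)),('s',(263,157),(-16,65,103))]
P=lambda p,q:np.array([p[0]+np.cos(p[2])*q[0]-np.sin(p[2])*q[1],p[1]+np.sin(p[2])*q[0]+np.cos(p[2])*q[1],q[2]])
def g(n,U,q,p):
    c,o=(T,(210,125)) if n=='t' else (S,(225,155))
    return onz(c,un(U,o),q[2]/1000)[:2]-P(p,np.array(q)/1000)[:2]
f=lambda p,L=L:np.concatenate([g(*l,p) for l in L])
r=least_squares(f,[.57,-.09,.08]); p=r.x
if __name__=='__main__':
    print(p,np.degrees(p[2])); print((f(p)*1e3).reshape(-1,2).round(1)); print((f(p,X)*1e3).reshape(-1,2).round(1))
    for n,q in dict(rock=(1,65,108),tab=(-81,0,90),lip=(-53,-45,99),hinge=(55,-30,99)).items(): print(n,P(p,np.array(q)/1000).round(4))
E
python3 fit.py
```

```text
[ 0.57992945 -0.08575798  0.08601227] 4.928140018863664
[[ 1.4 -0.6]
 [ 1.7  0.1]
 [-1.9  0.5]
 [-0.  -0.3]
 [ 0.2  0.8]
 [-2.9  0.1]
 [ 1.  -3.4]
 [ 0.6  2.7]]
[[ 4.4  0.4]
 [ 1.6  0.7]
 [ 4.3 -1.8]
 [-0.5 -0. ]]
rock [ 0.5753 -0.0209  0.108 ]
tab [ 0.4992 -0.0927  0.09  ]
lip [ 0.531  -0.1351  0.099 ]
hinge [ 0.6373 -0.1109  0.099 ]
```

```bash
cat > go.py <<'E'
import sys
from fit import *
from scipy.spatial.transform import Rotation as Ro
def rel(q,tilt=0,dyaw=180):
    """q tester mm target of TCP; tilt>0 leans body to the robot"""
    o=env.get_obs(); R0=Ro.from_euler('xyz',o['tool_rot'],degrees=True)
    yaw=np.degrees(p[2])+dyaw
    R1=Ro.from_euler('xyz',[180,0,yaw],degrees=True)*Ro.from_euler('y',tilt,degrees=True)
    t=P(p,np.array(q)/1000)
    d=R0.inv().apply(t-o['tool_pos']); rv=np.degrees((R0.inv()*R1).as_rotvec())
    Rt=Ro.from_euler('z',p[2]); tt=Rt.inv().apply(np.array(o['tool_pos'])-[p[0],p[1],0])*1e3
    print('t',o['time_s'],'tcp tester mm',tt.round(1),'rot',np.round(o['tool_rot'],1),'F',np.round(o['force'],1),'w',round(o['grip_width'],4))
    print('delta',d.round(4),rv.round(2),'bodydir',(-R1.apply([0,0,1])).round(2))
a=[float(x) for x in sys.argv[1:]]
rel(a[:3],*a[3:])
E
python3 go.py 1 65 160
```

```text
t 0.1 tcp tester mm [-248.9  699.6  221.6] rot [-179.9    0.   155.3] F [0.2 0.3 0.4] w 0.0872
delta [-0.5312 -0.4277  0.0624] [-1.000e-01 -2.000e-02 -2.966e+01] bodydir [ 0. -0.  1.]
```

Emit:
servo_tool:
  increments:
    - [[-0.01,-0.008,0,0,0,-0.6,-1],[-0.03,-0.024,0,0,0,-1.7,-1],[-0.06,-0.048,0,0,0,-3.4,-1],[-0.095,-0.076,0,0,0,-5.3,-1],[-0.13,-0.105,0,0,0,-7.3,-1],[-0.165,-0.133,0,0,0,-9.2,-1],[-0.2,-0.161,0,0,0,-11.2,-1],[-0.235,-0.189,0,0,0,-13.1,-1],[-0.27,-0.217,0,0,0,-15.1,-1],[-0.305,-0.246,0,0,0,-17,-1],[-0.34,-0.274,0,0,0,-19,-1],[-0.375,-0.302,0,0,0,-20.9,-1],[-0.41,-0.33,0,0,0,-22.9,-1],[-0.445,-0.358,0,0,0,-24.8,-1],[-0.475,-0.382,0,0,0,-26.5,-1],[-0.5,-0.402,0.01,0,0,-27.9,-1],[-0.52,-0.418,0.02,0,0,-29,-1],[-0.531,-0.428,0.03,0,0,-29.7,-1],[-0.531,-0.428,0.04,0,0,-29.7,-1],[-0.531,-0.428,0.04,0,0,-29.7,-1]]
  squeeze: 5

```text
time_s: 2.1
tool_pos: [0.5735, -0.0205, 0.1808]
tool_rot: [180.0, -0.2, -175.1]
force: [-0.5, 0.1, 0.9]
grip_width: 0.0003
```

```bash
python3 go.py 1 65 125; python3 -c "
from h import *
c=snap('side','s1');cv2.imwrite('pics/s1b.png',cv2.resize(c['frame'],(800,600)))"
```

```text
t 2.1 tcp tester mm [ -0.8  65.5 180.8] rot [ 180.    -0.2 -175.1] F [-0.5  0.1  0.9] w 0.0003
delta [-0.002  -0.0006  0.0558] [ 0.05 -0.2  -0.02] bodydir [ 0. -0.  1.]
```

View pics/s1b.png

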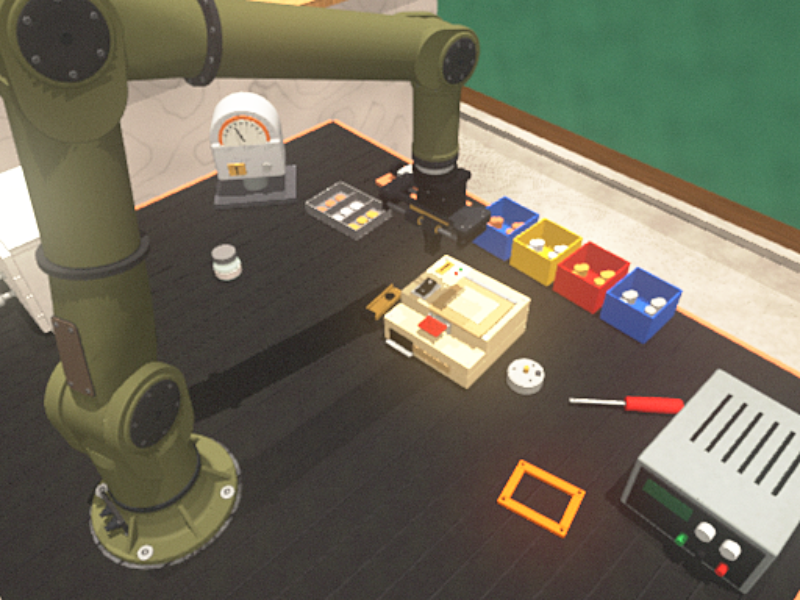

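The side view shows the closed fingertips at about (432,240), above the rocker with nothing in the way. Going down onto its rear end.

Emit:
servo_tool:
  increments:
    - [[-0.002,0,0.02,0,0,0,-1],[-0.002,0,0.04,0,0,0,-1],[-0.002,0,0.055,0,0,0,-1],[-0.002,0,0.062,0,0,0,-1],[-0.002,0,0.066,0,0,0,-1],[-0.002,0,0.07,0,0,0,-1],[-0.002,0,0.073,0,0,0,-1],[-0.002,0,0.076,0,0,0,-1],[-0.002,0,0.076,0,0,0,-1]]

```text
time_s: 3.05
tool_pos: [0.5781, -0.0203, 0.1071]
tool_rot: [180.0, 0.1, -175.0]
force: [0.9, 0.2, 1.8]
grip_width: 0.0002
```

```bash
python3 go.py 1 65 101
```

```text
t 3.05 tcp tester mm [  3.8  65.3 107.1] rot [ 1.80e+02  1.00e-01 -1.75e+02] F [0.9 0.2 1.8] w 0.0002
delta [ 0.0028 -0.0003  0.0061] [0.   0.12 0.03] bodydir [ 0. -0.  1.]
```

Emit:
servo_tool:
  increments:
    - [[0.003,0,0.001,0,0,0,-1],[0.003,0,0.003,0,0,0,-1],[0.003,0,0.005,0,0,0,-1],[0.003,0,0.007,0,0,0,-1],[0.003,0,0.008,0,0,0,-1],[0.003,0,0.008,0,0,0,-1]]

```text
time_s: 3.65
tool_pos: [0.5749, -0.0207, 0.1012]
tool_rot: [180.0, 0.1, -175.0]
force: [-2.9, 1.3, 17.5]
grip_width: 0.0003
```

```bash
python3 go.py 1 65 101
```

```text
t 3.65 tcp tester mm [  0.6  65.3 101.2] rot [ 1.80e+02  1.00e-01 -1.75e+02] F [-2.9  1.3 17.5] w 0.0003
delta [-0.0004 -0.0003  0.0002] [0.05 0.09 0.03] bodydir [ 0. -0.  1.]
```

The tip is at z 101 with 17 N, so the rocker is at its stop. Lifting off and checking with a picture.

Emit:
servo_tool:
  increments:
    - [[0,0,-0.01,0,0,0,-1],[0,0,-0.04,0,0,0,-1],[0.03,-0.01,-0.07,0,0,0,-1],[0.07,-0.03,-0.07,0,0,0,-1],[0.085,-0.05,-0.07,0,0,0,-1],[0.085,-0.065,-0.07,0,0,0,-1],[0.085,-0.065,-0.07,0,0,0,-1]]

```text
time_s: 4.35
tool_pos: [0.4936, -0.0951, 0.1681]
tool_rot: [-180.0, -0.1, -175.3]
force: [0.3, 0.5, -0.4]
grip_width: 0.0006
```

```bash
python3 go.py -84 0 115 14; python3 -c "
from h import *
a=[]
for n,(u0,v0) in dict(side=(245,165),top=(235,150)).items():
    c=snap(n,n+'2');a.append(cv2.resize(c['frame'][v0:v0+70,u0:u0+70],(390,390),interpolation=cv2.INTER_CUBIC))
cv2.imwrite('pics/z2.png',np.hstack(a))"
```

```text
t 4.35 tcp tester mm [-86.8  -1.9 168.1] rot [-1.800e+02 -1.000e-01 -1.753e+02] F [ 0.3  0.5 -0.4] w 0.0006
delta [-0.0029  0.0019  0.0531] [ 0.02 13.9  -0.2 ] bodydir [0.24 0.02 0.97]
```

View pics/z2.png

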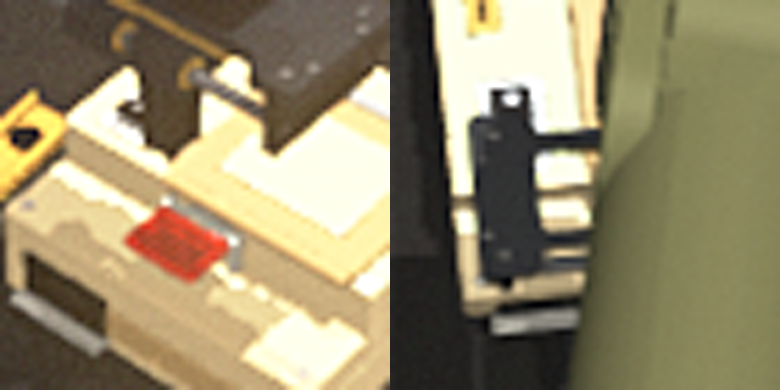

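The rocker is mostly hidden behind the gripper, so I'll check it later. The tab is unobstructed. I'll tilt the tool so the body leans towards the robot (turn about tool y of -14°), then come down over the tab.

Emit:
servo_tool:
  increments:
    - [[-0.001,0.001,0.005,0,-5,0,-1],[-0.002,0.002,0.015,0,-10,0,-1],[-0.003,0.002,0.03,0,-14,0,-1],[-0.003,0.002,0.045,0,-14,0,-1],[-0.003,0.002,0.053,0,-14,0,-1],[-0.003,0.002,0.056,0,-14,0,-1],[-0.003,0.002,0.056,0,-14,0,-1]]

```text
time_s: 5.15
tool_pos: [0.4983, -0.09, 0.1124]
tool_rot: [-180.0, 13.9, -175.0]
force: [0.6, -1.1, 0.1]
grip_width: 0.0006
```

```bash
python3 go.py -84 0 90 -14; python3 -c "
from h import *
a=[]
for n,(u0,v0) in dict(side=(245,165),top=(235,150)).items():
    c=snap(n,n+'3');a.append(cv2.resize(c['frame'][v0:v0+70,u0:u0+70],(390,390),interpolation=cv2.INTER_CUBIC))
cv2.imwrite('pics/z3.png',np.hstack(a))"
```

```text
t 5.15 tcp tester mm [-81.7   2.8 112.4] rot [-180.    13.9 -175. ] F [ 0.6 -1.1  0.1] w 0.0006
delta [ 0.0076 -0.0028  0.0211] [ 0.   -0.05  0.09] bodydir [-0.24 -0.02  0.97]
```

View pics/z3.png

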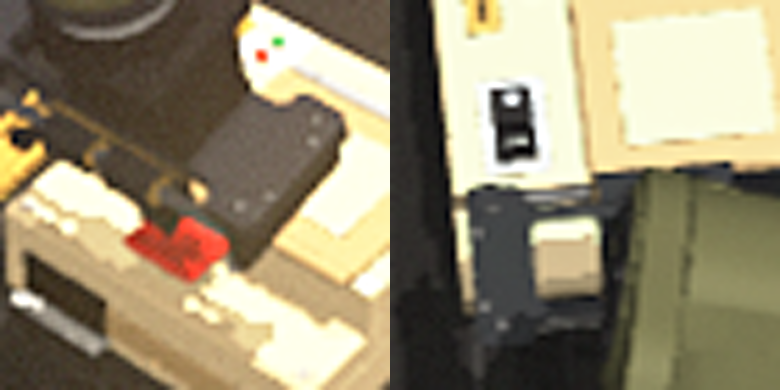

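Emit:
servo_tool:
  increments:
    - [[0,-0.002,0.008,0,0,0,-1],[0,-0.003,0.015,0,0,0,-1],[0,-0.003,0.019,0,0,0,-1],[0.0005,-0.003,0.021,0,0,0,-1],[0.001,-0.003,0.023,0,0,0,-1],[0.001,-0.003,0.024,0,0,0,-1],[0.001,-0.003,0.025,0,0,0,-1],[0.0015,-0.003,0.026,0,0,0,-1],[0.0015,-0.003,0.027,0,0,0,-1],[0.0015,-0.003,0.027,0,0,0,-1]]

```text
time_s: 6.25
tool_pos: [0.5033, -0.0931, 0.086]
tool_rot: [180.0, 14.0, -175.0]
force: [-1.5, -0.9, 2.8]
grip_width: 0.0006
```

```bash
python3 go.py -77 0 92 -14; python3 -c "
from h import *
a=[]
for n,(u0,v0) in dict(side=(225,145),top=(235,130)).items():
    c=snap(n,n+'4');a.append(cv2.resize(c['frame'][v0:v0+90,u0:u0+90],(390,390),interpolation=cv2.INTER_CUBIC))
cv2.imwrite('pics/z4.png',np.hstack(a))"
```

```text
t 6.25 tcp tester mm [-76.9  -0.7  86. ] rot [ 180.   14. -175.] F [-1.5 -0.9  2.8] w 0.0006
delta [-0.0014  0.0007 -0.0058] [0.01 0.01 0.03] bodydir [-0.24 -0.02  0.97]
```

View pics/z4.png

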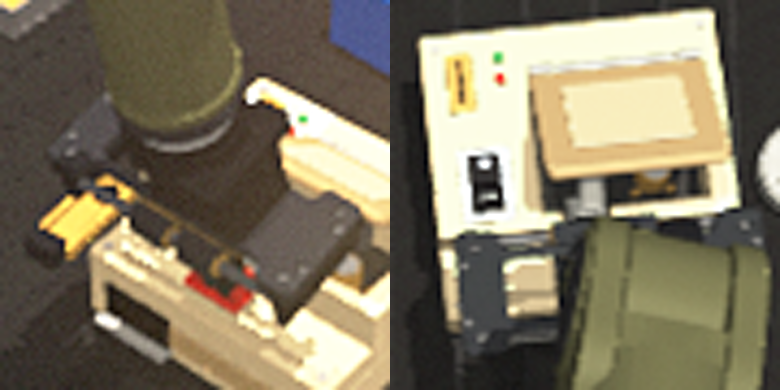

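The lid has sprung up with the tab held. Now I lift off the tab, back away and rise in front of the lid.

Emit:
servo_tool:
  increments:
    - [[0.002,0,-0.01,0,0,0,-1],[0.005,0,-0.03,0,0,0,-1],[0.01,-0.005,-0.06,0,0,0,-1],[0.01,-0.02,-0.08,0,2,0,-1],[0.01,-0.035,-0.085,0,8,0,-1],[0.005,-0.045,-0.085,0,14,0,-1],[0.0,-0.045,-0.085,0,14,0,-1],[0.0,-0.045,-0.085,0,14,0,-1]]

```text
time_s: 7.15
tool_pos: [0.4871, -0.1394, 0.1682]
tool_rot: [-180.0, 0.0, -175.0]
force: [-1.3, 0.2, -0.7]
grip_width: 0.0003
```

```bash
python3 go.py -35 -45 168 ; python3 -c "
from h import *
a=[]
for n,(u0,v0) in dict(side=(225,125),top=(235,120)).items():
    c=snap(n,n+'5');a.append(cv2.resize(c['frame'][v0:v0+100,u0:u0+100],(390,390),interpolation=cv2.INTER_CUBIC))
cv2.imwrite('pics/z5.png',np.hstack(a))"
```

```text
t 7.15 tcp tester mm [-97.  -45.4 168.2] rot [-180.    0. -175.] F [-1.3  0.2 -0.7] w 0.0003
delta [-0.062   0.0004  0.0002] [-0.04  0.02  0.05] bodydir [ 0. -0.  1.]
```

View pics/z5.png

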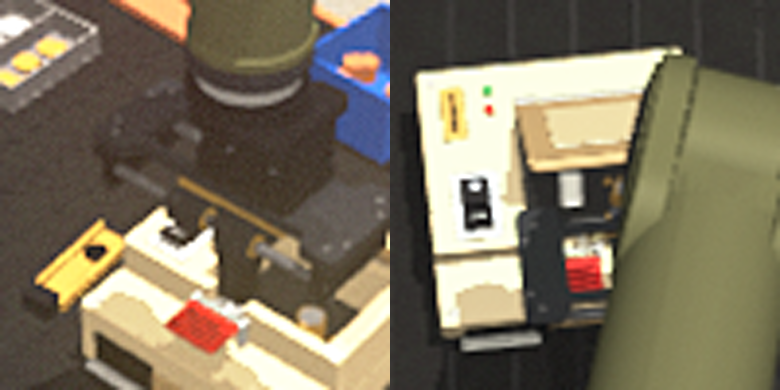

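The lid rests open with its underside facing the robot, and the tab is back up. The finger is at tester x -97, in front of the lip. Pushing back in stages.

Emit:
servo_tool:
  increments:
    - [[-0.02,0,0,0,0,0,-1],[-0.045,0,0,0,0,0,-1],[-0.06,0,0,0,0,0,-1],[-0.066,0,0,0,0,0,-1],[-0.072,0,0,0,0,0,-1],[-0.077,0,0,0,0,0,-1],[-0.083,0,0,0,0,0,-1],[-0.089,0,0,0,0,0,-1],[-0.095,0,0,0,0,0,-1],[-0.101,0,0,0,0,0,-1]]

```text
time_s: 8.25
tool_pos: [0.5879, -0.1309, 0.1685]
tool_rot: [180.0, 0.0, -175.0]
force: [-0.5, -0.5, 0.2]
grip_width: 0.0008
```

```bash
python3 go.py 58 -45 168 ; python3 -c "
from h import *
a=[]
for n,(u0,v0) in dict(side=(225,125),top=(235,120)).items():
    c=snap(n,n+'6');a.append(cv2.resize(c['frame'][v0:v0+100,u0:u0+100],(390,390),interpolation=cv2.INTER_CUBIC))
cv2.imwrite('pics/z6.png',np.hstack(a))"
```

```text
t 8.25 tcp tester mm [  4.1 -45.6 168.5] rot [ 180.    0. -175.] F [-0.5 -0.5  0.2] w 0.0008
delta [-0.0539  0.0006  0.0005] [0.   0.02 0.03] bodydir [ 0. -0.  1.]
```

View pics/z6.png

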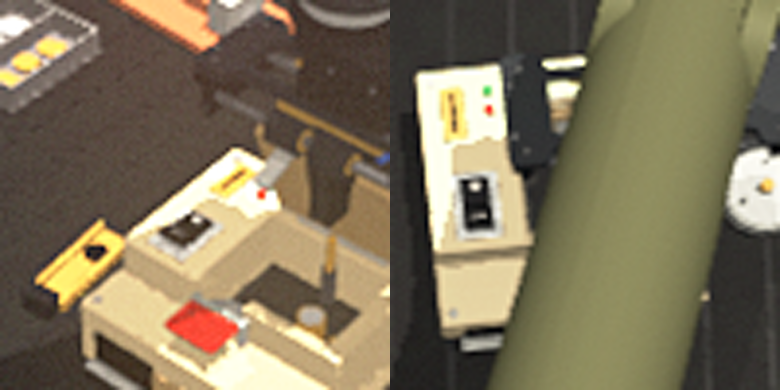

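The lid is following the finger, with the catch visible at (280,165), clear of it to the left. Continuing past upright.

Emit:
servo_tool:
  increments:
    - [[-0.006,0,0,0,0,0,-1],[-0.012,0,0,0,0,0,-1],[-0.018,0,0,0,0,0,-1],[-0.024,0,0,0,0,0,-1],[-0.03,0,0,0,0,0,-1],[-0.035,0,0,0,0,0,-1],[-0.04,0,0,0,0,0,-1],[-0.044,0,0,0,0,0,-1],[-0.048,0,0,0,0,0,-1],[-0.052,0,0,0,0,0,-1],[-0.055,0,0,0,0,0,-1],[-0.055,0,0,0,0,0,-1],[-0.055,0,0,0,0,0,-1]]

```text
time_s: 9.65
tool_pos: [0.6421, -0.1263, 0.1685]
tool_rot: [-180.0, 0.0, -175.0]
force: [0.4, -0.6, 0.6]
grip_width: 0.0006
```

```bash
python3 go.py 58 -45 168
```

```text
t 9.65 tcp tester mm [ 58.4 -45.7 168.5] rot [-180.    0. -175.] F [ 0.4 -0.6  0.6] w 0.0006
delta [0.0004 0.0007 0.0005] [-0.    0.    0.03] bodydir [ 0. -0.  1.]
```

Emit:
servo_tool:
  increments:
    - [[0,0,0,0,0,0,-1],[0,0,0,0,0,0,-1],[0,0,0,0,0,0,-1],[0.015,0,0,0,0,0,-1],[0.05,0,-0.005,0,0,0,-1],[0.09,0,-0.02,0,0,0,-1],[0.13,0.03,-0.05,0,0,0,-1],[0.145,0.07,-0.08,0,0,0,-1],[0.15,0.11,-0.09,0,0,0,-1],[0.15,0.155,-0.09,0,0,0,-1],[0.15,0.2,-0.09,0,0,0,-1],[0.15,0.24,-0.09,0,0,0,-1],[0.15,0.28,-0.09,0,0,0,-1],[0.15,0.31,-0.09,0,0,0,-1],[0.15,0.33,-0.09,0,0,0,-1],[0.15,0.33,-0.09,0,0,0,-1]]

```text
time_s: 11.25
tool_pos: [0.4631, 0.1929, 0.2583]
tool_rot: [180.0, -0.0, -174.7]
force: [-0.7, -0.2, -0.4]
grip_width: 0.0006
```

```bash
python3 go.py 58 -45 168; python3 -c "
from h import *
a=[]
for n,(u0,v0) in dict(side=(225,120),top=(220,110)).items():
    c=snap(n,n+'7');cv2.imwrite(f'pics/{n}7b.png',cv2.resize(c['frame'],(800,600)));a.append(cv2.resize(c['frame'][v0:v0+120,u0:u0+120],(400,400),interpolation=cv2.INTER_CUBIC))
cv2.imwrite('pics/z7.png',np.hstack(a))"
```

```text
t 11.25 tcp tester mm [-92.5 287.7 258.3] rot [ 180.    -0.  -174.7] F [-0.7 -0.2 -0.4] w 0.0006
delta [-0.1484 -0.3337  0.09  ] [ 0.05 -0.02  0.35] bodydir [ 0. -0.  1.]
```

View pics/z7.png

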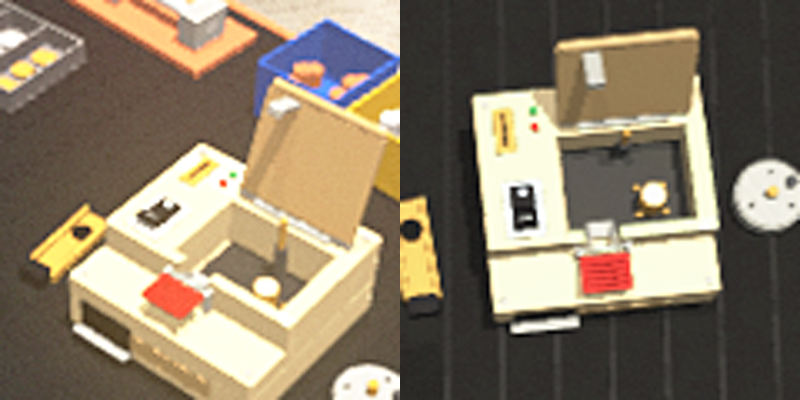

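View pics/side7b.png

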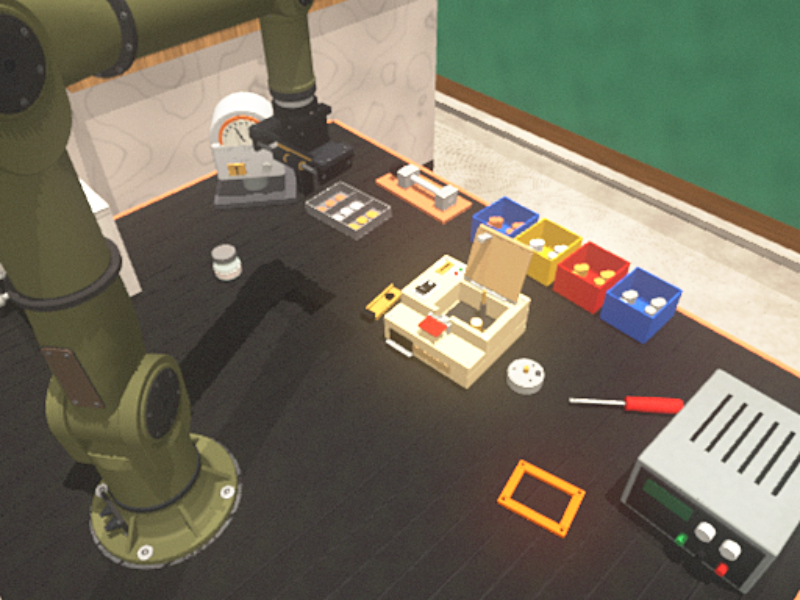

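The lid stands back, the tube is upright, the tab is up, and the bench items look unmoved. I'll let it settle, then measure the lid angle and compare the rocker with its first picture.

Emit:
servo_tool:
  increments:
    - [[0,0,0,0,0,0,-1],[0,0,0,0,0,0,-1],[0,0,0,0,0,0,-1],[0,0,0,0,0,0,-1],[0,0,0,0,0,0,-1],[0,0,0,0,0,0,-1],[0,0,0,0,0,0,-1],[0,0,0,0,0,0,-1],[0,0,0,0,0,0,-1],[0,0,0,0,0,0,-1]]

```text
time_s: 12.35
tool_pos: [0.4641, 0.1896, 0.2585]
tool_rot: [180.0, 0.0, -175.0]
force: [-0.6, 0.3, -0.2]
grip_width: 0.0007
```

```bash
python3 - <<'E'
from fit import *
o=[]
for n in('side','top'):
    c=snap(n,n+'8'); d=pickle.load(open(f'pics/{n}7.pkl','rb'))
    print(n,'lid region diff',cv2.absdiff(c['frame'],d['frame'])[110:230,220:350].max())
    k=c['frame'].copy()
    u0,v0=(285,135) if n=='side' else (255,108)
    im=cv2.resize(k[v0:v0+60,u0:u0+60],(390,390),interpolation=cv2.INTER_CUBIC)
    for th,col in((1.57,(255,0,0)),(1.75,(0,255,255)),(1.92,(0,255,0))):
        q=np.array([[55-112*np.cos(th),y,99+112*np.sin(th)] for y in(-89,29)])/1000
        px=proj(c,[P(p,x) for x in q]); z=((px-[u0,v0]+.5)*6.5-.5)
        cv2.line(im,tuple(int(v) for v in z[0]),tuple(int(v) for v in z[1]),col,1)
    o.append(im)
a=[]
for f in('side0','side8','top0','top8'):
    F=pickle.load(open(f'pics/{f}.pkl','rb'))['frame']; u,v=(258,172) if 'side' in f else (245,158)
    a.append(cv2.resize(F[v:v+25,u:u+25],(195,195),interpolation=cv2.INTER_CUBIC))
cv2.imwrite('pics/z8.png',np.vstack([np.hstack(o),np.hstack(a)]))
E
```

```text
side lid region diff 23
top lid region diff 12
```

View pics/z8.png

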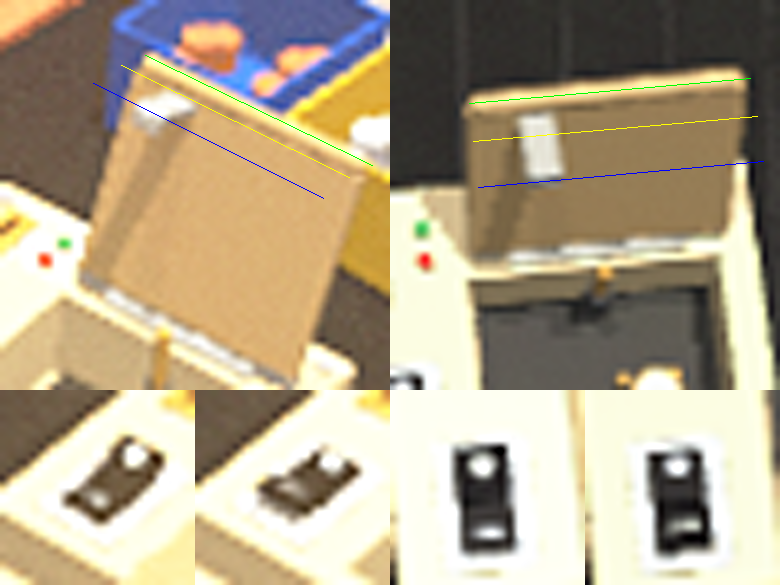

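The lid's front edge lies on the green 1.92 rad line in both views, and frames 1 s apart show it still. In the side view the rocker's rear end is lower than in the first picture and its front has come up.

```bash
python3 -c "
from h import *
print(env.sign_off())"
```

```text
the job is handed in; nothing more can be done
None
```

I switched the tester off, released the lid with the red tab and pushed it fully open, then handed the job in at about 12.4 s of the 54 s allowed. No verdict was reported.

- **Rocker:** I pressed its rear end down to z 101.2 mm with about 17 N, which is its stop. In the pictures its rear end is now visibly lower.
- **Tab and lid:** I pressed the tab with the closed fingertips (about 3 N at the end of the press) and the lid sprang up. I then pushed the lid by its lip past upright with the outside of the fingers. The highest force I read at the end of any move was those 17 N on the rocker.
- **Last checks:** The lid's front edge lies on the predicted 1.92 rad line in both views. It showed no movement between pictures 1 s apart.
- **Surroundings:** The tab is back up, the coin tube is standing, and the other items look unmoved. The robot is well clear of everything. I judged these by eye from the pictures and did not measure them.

None of the checks failed. Two small disagreements came up: the middle of the tab measured about 4 mm behind the stated pad point, and the tester corners fitted to within about 3.5 mm.

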